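# Unstack the accessories on the closet shelf onto their mats

### The arm

A 6-joint arm with a two-finger parallel gripper is mounted at the origin on the work surface. World frame = base frame: x ahead of the robot, y to its left, z up, the work surface at z = 0. Lengths are in mm, angles in rad, forces in N, time in s.
With the tool pointing down it reaches from about 325 to 1000 mm from the base axis. Payload 5.1 kg.
Tool frame: the origin (TCP) lies on the centre line of the jaws, within the pads' length; the fingertips stand ahead of it and the grasp point (between the pads) lies 3 mm ahead of it (arm.tip_extent is the z of the fingertips in the tool frame, in mm); z points along the fingers, y is the line along which they close (so a half turn about z gives the same grasp; the last joint's range is limited). The gripper opens to 85 mm and grips with 20 to 120 N. Pads are 22 mm wide; open, the fingers measure 114 mm over their backs; the gripper's body (76 mm by 85 mm) begins 54 mm behind the grasp point. The pads swing forward as they close: fully open they stand 13 mm farther back than shut.
Start: joints at [-1.293, 0.124, 1.65, -0, 1.367, -0.083], TCP at [229.432, -608.149, 253.322] pointing down, gripper open.
Joint ranges: [-2.61, 2.61], [-1.02, 2.33], [0.03, 2.71], [-1.35, 4.49], [0.32, 2.68], [-2.91, 2.91]. Speed limits (rad/s): [2.57, 2.57, 3.14, 3.14, 3.14, 3.14].

### API

Orientations are given as a rotation vector (axis times angle).
In Python, from bench import arm gives the robot as it stands.
- The arm moves only by the tool step_arm, never from a script. Its argument "deltas" is one flat list of numbers, 4 for each row, row after row: the shift along the tool's x, y, z in m, then the turn about the tool's z in rad. In form: [dx, dy, dz, yaw, dx, dy, dz, yaw, ...]. A call has 1 to 10 rows; each row shifts and turns the commanded pose from where the row before left it, along the tool's axes as they then stand; what a row does not reach is not made up. A row lasts 1/8 s, in which the tool goes at most 62.5 mm and 10.7 degrees, less where a joint would pass 70% of its speed; a pose out of reach is approached as far as the arm can. A call with a gripper value outside its range is refused whole. "claw" is the finger opening in m, from 0 to 0.0854, set as the call begins (left out, the last holds). The fingers move at their own pace and stop on an object; "newtons" is the grip in N (left out, the last holds). Time passes only in rows, so rows that do not move let the fingers close. It gives the time, the measured TCP pose, the force, the opening and the grip force at its end, in the units of the state.
- arm.state(): the state, without advancing time (a new reading comes with each control period).
- arm.camera(name): name is "side" or "top" or "wrist"; returns the picture (400x640x3 uint8, red, green, blue); there is no depth.
- arm.calibration(name): a dict with "fx", "fy", "cx", "cy" (pixels), "k1" (the pictures are not rectified: a ray, as slopes to the right and down, at radius r is drawn at 1 + k1 r^2 times it, then the intrinsics apply), "cam_to_world" (4x4, takes a point from camera to world coordinates). Camera axes: x right, y down, z forward; pixel columns grow to the right and rows downward; lengths in mm; the calibration is good to about 2 mm. A picture is of the moment at which its call begins: read the wrist's pose just before it. calibration takes no time and is no camera call; for the wrist camera it gives the pose at the moment of the call.
- arm.sign_off(): hands the job in; it is judged then, once.
The state is a dict: "clock": time; "joints": joint angles; "joint_velocities": joint speeds; "effort": joint torques, N m; "eef_pos": TCP position; "eef_rot": TCP orientation; "ft_force": force on the tool from outside, world axes, zero at the start; "moment": the same for the moment, N m; "width": finger opening in mm; "grasp_force": force on a finger pad.
Only numpy, scipy, OpenCV 4.12 (cv2) and the standard library are available. Lean on these libraries where they do the work, as an engineer would, in place of code of your own. Each camera call takes 0.05 s, during which the arm holds its last target. There are 200 camera calls.

### The job

Take the stack on the closet shelf apart from the top down and set each thing upright in the middle of the dark rubber mat of its own shape: first draw the slim perfume atomiser straight up out of its wooden holder, leaving the holder on the stack, and stand it on the small round mat; then the square holder onto the square mat, the round tin onto the large round mat, and last the clear box onto the rectangular mat with its long sides along the mat's long sides. Set each thing down and let go of it before taking the next, tip nothing over, and leave the ring cone and the sunglasses where they are.

Things in the scene. Friction and masses are not known exactly. Their poses are not given: they have to be found in the camera images.
- atomiser: Perfume atomiser: upright cylinder, 22 mm diameter, 95 mm tall, aluminium with a black cap (top 35 mm), about 45 g. Starts standing in the holder's well, its foot 9 mm above the holder's underside, its top 40 mm out of the holder. Origin: centre of its underside; z up along its axis.
- holder: Brown wooden block, 42 x 42 mm, 64 mm tall, about 80 g, loose, with one central round well 24.5 mm wide and 55 mm deep, open at the top, in which the atomiser stands. Starts on top of the tin. Origin: centre of its underside, on the well's axis; x and y along its sides, z up.
- tin: Closed round steel watch tin, 60 mm diameter, 32 mm tall, about 110 g. Starts on top of the clear box with the holder on it. Origin: centre of its underside; z up.
- box: Closed clear acrylic box with a dark wooden base and an aluminium rim, a watch seen inside (part of the box), 96 mm long (its x) x 64 mm wide (its y) x 40 mm tall, about 180 g. Starts on the shelf boards at the bottom of the stack. Origin: centre of its underside; z up.
- mat_small: Place of the atomiser: small round dark rubber mat, 50 mm diameter, 5 mm thick, fixed on the shelf. Origin: centre of its underside (its top is 5 mm higher).
- mat_square: Place of the holder: square dark rubber mat, 70 x 70 mm, 5 mm thick, fixed. Origin: centre of its underside; x and y along its sides.
- mat_large: Place of the tin: large round dark rubber mat, 88 mm diameter, 5 mm thick, fixed. Origin: centre of its underside.
- mat_rect: Place of the clear box: rectangular dark rubber mat, 124 mm long (its x) x 92 mm wide (its y), 5 mm thick, fixed. Origin: centre of its underside.
- ring_cone: Bystander, not to be moved: white ceramic ring cone, 62 mm tall, base 40 mm diameter, loose. Origin: centre of its underside.
- sunglasses: Bystander, not to be moved: folded amber sunglasses standing on the shelf, 140 mm long (their y), 34 mm deep (x), 40 mm tall, loose. Origin: centre of the underside.

How it is judged:
By the outcome, as a careful person would: the job done as asked, in the order asked, and still so for the second after the job is handed in, with the robot touching nothing.
It also fails if it takes over 141 s, if anything falls off the work surface, if the arm or the gripper's body presses on something with over 40 N, if the wrist force passes 120 N, or if a joint passes its speed limit or range.

## Working session

There is one attempt and no reset: what is moved stays moved. The work goes in short steps, Python scripts to look and compute and a tool call to move; the robot and the scene stay as the last step left them, time stands still between calls to the robot, and variables do not carry over. Pictures are saved under pics/ and viewed, at most 14 in all, crops included, and the job is handed in when it is done.

Besides the shell and the picture viewer there is one more tool, called after "Emit:" as name(argument=value, ...) on one line, values as JSON. step_arm: Moves the arm, as the interface text tells. Its arguments: {"type":"object","properties":{"deltas":{"type":"array"},"claw":{"type":"number"},"newtons":{"type":"number"}},"required":["deltas"]}

```bash
mkdir -p pics; ls
python3 - <<'E'
from bench import arm
import cv2
for n in("side","top","wrist"):
    c=arm.calibration(n); print(n,{k:(v if not hasattr(v,'round') else v.round(3).tolist()) if k!='cam_to_world' else __import__('numpy').array(v).round(3).tolist() for k,v in c.items()})
    cv2.imwrite(f"pics/{n}0.png",arm.camera(n)[:,:,::-1])
s=arm.state();print(s, arm.tip_extent)
E
```

```text
pics
side {'fx': 363.2883709255822, 'fy': 363.2883709255822, 'cx': 319.43662202701773, 'cy': 200.11004475492354, 'k1': 0.027315365016244226, 'cam_to_world': [[0.892, -0.32, 0.319, 348.009], [-0.452, -0.616, 0.646, -504.132], [-0.01, -0.72, -0.694, 646.099], [0.0, 0.0, 0.0, 1.0]]}
top {'fx': 497.9966517041511, 'fy': 497.9966517041511, 'cx': 319.82442386363675, 'cy': 198.988094799238, 'k1': -0.10763466317695265, 'cam_to_world': [[-0.009, -0.991, 0.132, 463.453], [-1.0, 0.01, 0.003, 10.799], [-0.005, -0.132, -0.991, 1172.259], [0.0, 0.0, 0.0, 1.0]]}
wrist {'fx': 301.8857525837203, 'fy': 301.8857525837203, 'cx': 317.8466508597231, 'cy': 200.51021917247678, 'k1': -0.03318544467594664, 'cam_to_world': [[0.353, -0.888, -0.295, 305.046], [-0.936, -0.336, -0.109, -580.231], [-0.002, 0.314, -0.949, 371.829], [0.0, 0.0, 0.0, 1.0]]}
{'clock': 0.15, 'joints': array([-1.29262449e+00,  1.24392916e-01,  1.65140534e+00,  2.22983810e-05,
        1.36751767e+00, -8.25969236e-02]), 'joint_velocities': array([ 0.0002217 , -0.00040105, -0.00481699, -0.00085651,  0.00050531,
        0.00052206]), 'effort': array([ 6.98306012e-04, -4.24235058e+01, -3.66013312e+01, -6.67884683e-05,
        4.68369442e-03,  3.99001408e-06]), 'eef_pos': array([ 229.29896548, -607.7204696 ,  252.28440738]), 'eef_rot': array([-3.08893165e+00, -5.63310951e-01,  2.30019462e-04]), 'ft_force': array([-0.73097474, -0.02055623, -0.51718808]), 'moment': array([-0.02193974,  0.06303088, -0.00643079]), 'grasp_force': 0.0, 'width': 85.38759771673891} 22.0
```

View pics/side0.png

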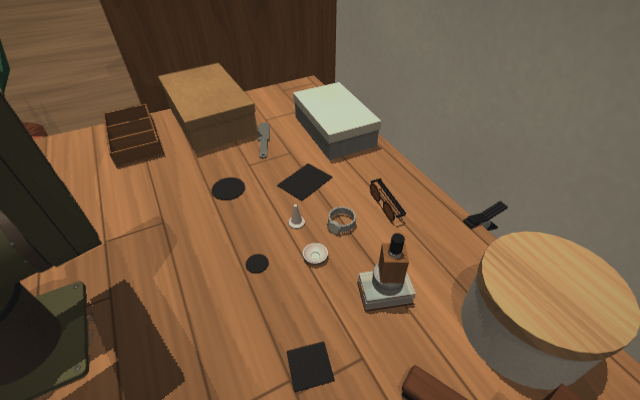

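View pics/top0.png

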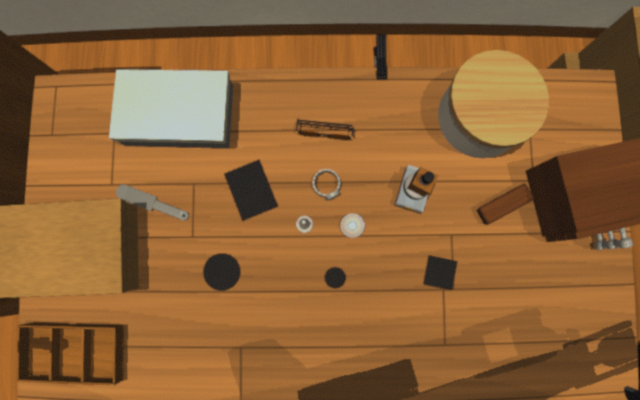

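The side view shows the stack at about (390,280). In the top view the stack is at (415,188), with the mats at small (335,277), square (440,272), large round (222,271) and rectangular (251,189). The cone is at (305,224), the glasses at (325,130), and a tall hatbox stands near the stack at (500,98).

```bash
cat > h.py <<'E'
import numpy as np, cv2
from bench import arm
def K(c): return np.array([[c["fx"],0,c["cx"]],[0,c["fy"],c["cy"]],[0,0,1.]]), np.array([c["k1"],0,0,0.])
def pix2w(c,uv,z):
    k,d=K(c); p=cv2.undistortPoints(np.array(uv,float).reshape(-1,1,2),k,d).reshape(-1,2)
    T=np.array(c["cam_to_world"]); r=np.c_[p,np.ones(len(p))]@T[:3,:3].T
    return T[:3,3]+r*((z-T[2,3])/r[:,2])[:,None]
def w2pix(c,P):
    k,d=K(c); T=np.linalg.inv(np.array(c["cam_to_world"])); 
    return cv2.projectPoints(np.array(P,float).reshape(-1,1,3),cv2.Rodrigues(T[:3,:3])[0],T[:3,3],k,d)[0].reshape(-1,2)
def pic(n,crop=None,scale=1,name=None):
    im=arm.camera(n)[:,:,::-1].copy()
    if name:
        o=im
        if crop: o=im[crop[1]:crop[3],crop[0]:crop[2]]
        cv2.imwrite("pics/"+name,cv2.resize(o,None,fx=scale,fy=scale,interpolation=cv2.INTER_CUBIC))
    return im
E
python3 - <<'E'
from h import *
for n,seeds in(("top",dict(small=(335,277),sq=(440,272),large=(222,271),rect=(251,189))),("side",dict(small=(257,264),sq=(311,366),large=(229,189),rect=(305,181)))):
    im=cv2.imread(f"pics/{n}0.png"); c=arm.calibration(n)
    g=im.max(2); m=(g<60).astype(np.uint8); _,lab=cv2.connectedComponents(m,connectivity=4)
    for k,s in seeds.items():
        mm=(lab==lab[s[1],s[0]]).astype(np.uint8)
        ct=max(cv2.findContours(mm,0,cv2.CHAIN_APPROX_NONE)[0],key=cv2.contourArea).reshape(-1,2)
        w=pix2w(c,ct,5)[:,:2].astype(np.float32)
        r=cv2.minAreaRect(w); M=cv2.moments(w)
        print(n,k,int(mm.sum()),im[s[1],s[0]],"cent",np.round([M['m10']/M['m00'],M['m01']/M['m00']],1),"rect",np.round(r[0],1),np.round(r[1],1),round(r[2],1))
im=cv2.imread("pics/side0.png")[215:315,340:430]
cv2.imwrite("pics/s1.png",cv2.resize(im,None,fx=6,fy=6,interpolation=cv2.INTER_CUBIC))
im=cv2.imread("pics/top0.png")[155:220,385:450]
cv2.imwrite("pics/t1.png",cv2.resize(im,None,fx=8,fy=8,interpolation=cv2.INTER_CUBIC))
E
```

```text
top small 286 [35 37 39] cent [434.7 -18.4] rect [435.3 -18.8] [41.8 41.5] 89.4
top sq 776 [34 37 41] cent [ 442.6 -264.6] rect [ 442.3 -264.7] [65.9 65.9] 77.3
top large 971 [36 37 40] cent [449.6 246.5] rect [449.4 246.4] [80.5 80.9] 18.1
top rect 1771 [35 37 39] cent [642.5 179.4] rect [642.8 179.3] [117.9  86.9] 21.9
side small 323 [33 37 39] cent [433.8 -20.1] rect [433.5 -20.2] [44.6 46.4] 62.6
side sq 1647 [34 37 40] cent [ 441.9 -265.6] rect [ 442.1 -266. ] [69.7 69.3] 77.1
side large 563 [35 37 40] cent [448.9 244. ] rect [449.3 244.1] [82.6 85.1] 62.5
side rect 1004 [37 39 42] cent [641.  176.6] rect [640.9 176.8] [122.1  90.5] 21.9
```

View pics/s1.png

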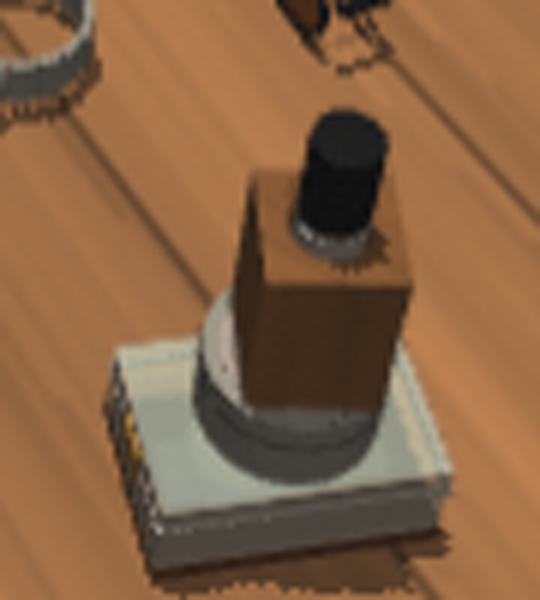

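View pics/t1.png

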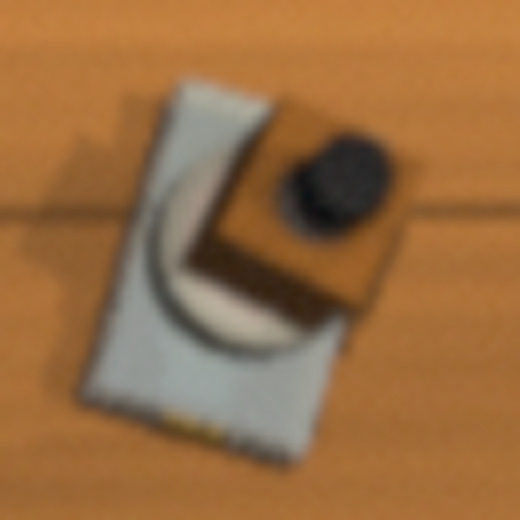

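The crops show a clean stack: black cap, brown holder, grey tin, then the clear box with its rim corners visible. I'll measure them in both views.

Run:
```python
from h import *
def m(n,pts,z,off,s):
    p=(np.array(pts)+.5)/s-.5+off; return pix2w(arm.calibration(n),p,z)[:,:2]
S=(np.array([340,215]),6);T=(np.array([385,155]),8)
def show(t,w): 
    print(t,w.round(1).tolist()); 
    for i in range(len(w)-1):
        d=w[i+1]-w[i]; print("   ",np.hypot(*d).round(1),np.degrees(np.arctan2(d[1],d[0])).round(1))
show("cap side",m("side",[(350,137)],176,*S)); show("cap top",m("top",[(353,172)],176,*T))
show("holder side",m("side",[(252,172),(262,287),(411,288),(386,176)],136,*S))
show("holder top",m("top",[(285,97),(215,235),(360,312),(422,165)],136,*T))
show("box side",m("side",[(115,348),(152,520),(450,474)],40,*S))
show("box top",m("top",[(183,80),(87,395),(300,452)],40,*T))
```

```text
cap side [[640.2, -208.0]]
cap top [[640.7, -208.3]]
holder side [[631.0, -180.6], [609.9, -217.1], [647.3, -236.6], [665.6, -200.1]]
    42.1 -120.1
    42.2 -27.6
    40.8 63.4
holder top [[668.2, -199.7], [631.2, -179.7], [610.3, -217.5], [649.5, -235.7]]
    42.1 151.5
    43.2 -118.9
    43.3 -24.9
box side [[602.1, -161.4], [579.2, -221.0], [671.0, -249.8]]
    63.8 -111.1
    96.3 -17.4
box top [[692.4, -189.6], [600.6, -158.8], [583.5, -219.7]]
    96.8 161.5
    63.3 -105.7
```

View pics/wrist0.png

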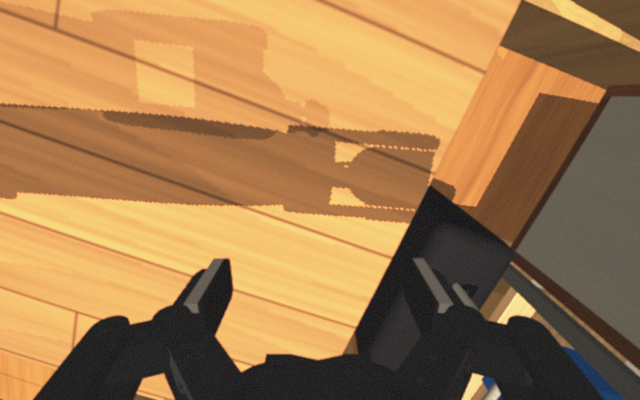

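```bash
cat >> h.py <<'E'
def goto(x,y,z,th=None):
    """tool-frame deltas (m, rad) from measured pose to a world target; th = heading of tool x, deg"""
    s=arm.state(); R=cv2.Rodrigues(np.array(s["eef_rot"]))[0]; p=np.array(s["eef_pos"])
    t0=np.degrees(np.arctan2(R[1,0],R[0,0])); d=R.T@(np.array([x,y,z])-p)/1000
    yaw=0 if th is None else np.radians(t0-th)
    print("at",p.round(1),"th",t0.round(2),"tilt",np.degrees(np.arccos(-R[2,2])).round(2),"| delta",d.round(4),"yaw",round(yaw,4),"rows>=",np.ceil(max(np.linalg.norm(d)/.0625,abs(yaw)/.1867)),"t",round(s["clock"],2))
E
python3 -c "
from h import *
goto(639.5,-208,253,62.5);goto(639.5,-208,253)"
```

```text
at [ 229.3 -607.7  252.3] th 20.67 tilt 0.1 | delta [ 5.249e-01 -2.292e-01 -2.000e-04] yaw -0.7301 rows>= 10.0 t 0.15
at [ 229.3 -607.7  252.3] th 20.67 tilt 0.1 | delta [ 5.249e-01 -2.292e-01 -2.000e-04] yaw 0 rows>= 10.0 t 0.15
```

The wrist view shows the way ahead (image up and left) is clear. I'll move above the stack.

Emit:
step_arm(deltas=[0.0525,-0.0229,0,0,0.0525,-0.0229,0,0,0.0525,-0.0229,0,0,0.0525,-0.0229,0,0,0.0525,-0.0229,0,0,0.0525,-0.0229,0,0,0.0525,-0.0229,0,0,0.0525,-0.0229,0,0,0.0525,-0.0229,0,0,0.0525,-0.0229,0,0], claw=0.0854, newtons=25)

```text
clock: 1.4
eef_pos: [640.8, -207.0, 252.9]
eef_rot: [-3.09, -0.564, 0.001]
ft_force: [0.7, -0.4, 0.4]
width: 85.1
grasp_force: 0.0
```

Emit:
step_arm(deltas=[0,0,0,-0.146,0,0,0,-0.146,0,0,0,-0.146,0,0,0,-0.146,0,0,0,-0.146,0,0,0,0,0,0,0,0])

```text
clock: 2.28
eef_pos: [639.7, -208.5, 253.0]
eef_rot: [-2.687, -1.627, 0.0]
ft_force: [0.9, 0.3, -0.2]
width: 85.5
grasp_force: 0.0
```

Run:
```python
from h import *
goto(639.5,-208,170,62.5)
c=arm.calibration("wrist"); im=pic("wrist")
P=[(639.5,-208,176),(639.5,-208,136)]
print(w2pix(c,P).round(1))
for q in w2pix(c,[(639.5,-208,176)]+[(639.5+11*np.cos(a),-208+11*np.sin(a),176) for a in np.arange(0,6.28,.4)]): cv2.circle(im,tuple(int(v) for v in q.round()),1,(0,255,0),-1)
cv2.imwrite("pics/w1.png",im)
```

```text
at [ 639.7 -208.5  253. ] th 62.38 tilt 0.03 | delta [ 0.0004 -0.0004  0.083 ] yaw -0.0021 rows>= 2.0 t 2.27
[[316.8 220.3]
 [317.  202.1]]
```

View pics/w1.png

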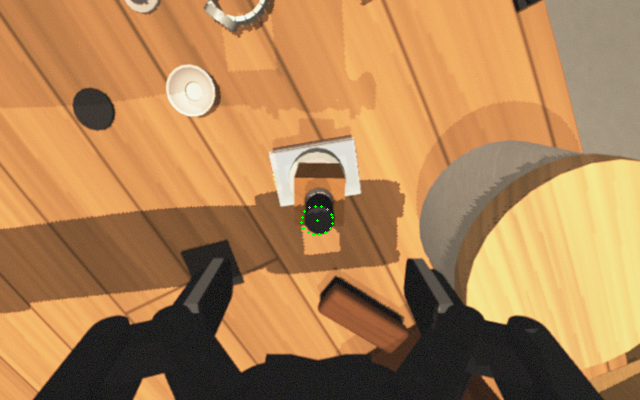

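The projected cap circle falls exactly on the cap at (317,220), so the position is confirmed. I'll descend and grip.

Emit:
step_arm(deltas=[0,-0.0004,0.03,0,0,0,0.03,0,0,0,0.02,0,0,0,0.01,0,0,0,0,0])

```text
clock: 2.95
eef_pos: [639.3, -208.3, 162.9]
eef_rot: [-2.685, -1.629, 0.001]
ft_force: [0.3, 0.4, 1.8]
width: 85.2
grasp_force: 0.0
```

Emit:
step_arm(deltas=[0,0,0,0,0,0,0,0,0,0,0,0,0,0,0,0,0,0,0,0,0,0,0,0,0,0,0,0,0,0,0,0], claw=0.01, newtons=25)

```text
clock: 3.95
eef_pos: [639.7, -208.5, 163.9]
eef_rot: [2.685, 1.629, 0.001]
ft_force: [-0.5, 0.6, 4.4]
width: 21.5
grasp_force: 26.9
```

Emit:
step_arm(deltas=[0,0,-0.005,0,0,0,-0.01,0,0,0,-0.015,0,0,0,-0.015,0,0,0,-0.015,0,0,0,-0.015,0,0,0,-0.015,0,0,0,-0.005,0,0,0,0,0])

```text
clock: 5.08
eef_pos: [639.5, -208.4, 258.7]
eef_rot: [2.685, 1.629, 0.001]
ft_force: [0.3, 0.4, -1.4]
width: 21.6
grasp_force: 26.4
```

Run:
```python
from h import *
goto(434.3,-19.2,258)
print({k:np.round(arm.state()[k],1) for k in("ft_force","width","grasp_force")})
pic("side",(330,170,430,320),4,"s2.png")
```

```text
at [ 639.5 -208.4  258.7] th 62.5 tilt 0.03 | delta [ 0.0731 -0.2694  0.0006] yaw 0 rows>= 5.0 t 5.08
{'ft_force': array([ 0.3,  0.4, -1.4]), 'width': np.float64(21.6), 'grasp_force': np.float64(26.4)}
```

View pics/s2.png

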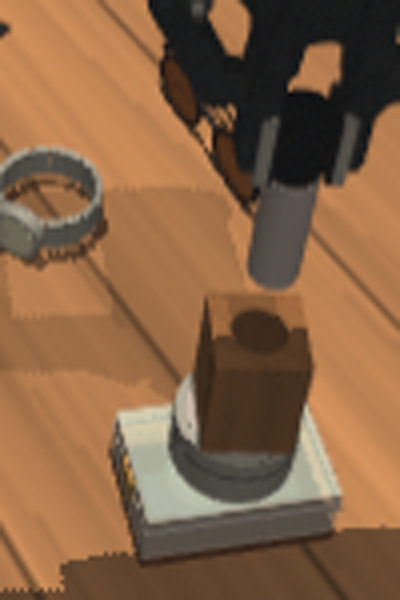

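The atomiser is out of the well (foot at about (275,280) in the crop), and the holder still stands on the tin. I'll carry it to the small mat.

Emit:
step_arm(deltas=[0.0045,-0.0164,0,0,0.009,-0.033,0,0,0.012,-0.044,0,0,0.012,-0.044,0,0,0.012,-0.044,0,0,0.012,-0.044,0,0,0.008,-0.03,0,0,0.0036,-0.014,0,0,0,0,0,0,0,0,0,0])

```text
clock: 6.38
eef_pos: [434.7, -19.6, 258.3]
eef_rot: [2.686, 1.629, 0.0]
ft_force: [0.0, 0.5, 0.1]
width: 21.2
grasp_force: 26.4
```

Run:
```python
from h import *
c=arm.calibration("wrist"); goto(434.3,-19.2,87.5); im=pic("wrist",name="w2.png")
print(w2pix(c,[(434.3,-19.2,5)]).round(1))
m=(im.max(2)<60).astype(np.uint8);n,l,st,ce=cv2.connectedComponentsWithStats(m,connectivity=4)
for i in range(1,n):
    if st[i,4]>200: print(st[i],ce[i].round(1), pix2w(c,[ce[i]],5).round(1))
```

```text
at [434.7 -19.6 258.3] th 62.47 tilt 0.02 | delta [ 0.0002 -0.0006  0.1708] yaw 0 rows>= 3.0 t 6.38
[[317.  167.6]]
[574   0  31  70 346] [589.8  35.1] [[782.1 -25.4   5. ]]
[599   0  25  73 767] [615.1  33.2] [[810.4 -36.7   5. ]]
[ 54 205  94 110 507] [102.7 258.9] [[104.2   5.3   5. ]]
[   62   244   515   156 37778] [318.5 346.7] [[ 304.6 -272.6    5. ]]
[   0  253   95  147 8993] [ 37.5 313.3] [[-54.3 -20.9   5. ]]
[492 315  45  27 338] [506.6 326.5] [[ 579.2 -375.5    5. ]]
```

View pics/w2.png

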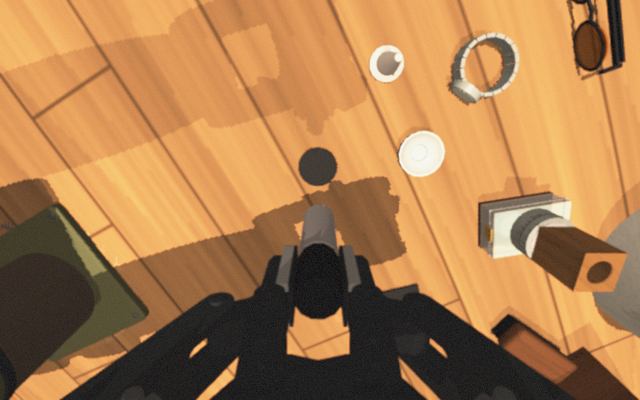

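The mat shows at (317,167), matching the prediction. I'll lower onto it.

Emit:
step_arm(deltas=[0,-0.0005,0.02,0,0,0,0.035,0,0,0,0.035,0,0,0,0.035,0,0,0,0.025,0,0,0,0.014,0,0,0,0.004,0,0,0,0,0,0,0,0,0])

```text
clock: 7.55
eef_pos: [434.7, -19.1, 91.5]
eef_rot: [2.685, 1.629, 0.003]
ft_force: [0.9, -0.4, 0.4]
width: 21.2
grasp_force: 26.4
```

Emit:
step_arm(deltas=[0,0,0.001,0,0,0,0.001,0,0,0,0,0])

```text
clock: 7.92
eef_pos: [433.8, -18.9, 88.4]
eef_rot: [2.686, 1.63, 0.0]
ft_force: [0.0, 0.1, -0.6]
width: 21.4
grasp_force: 26.4
```

Emit:
step_arm(deltas=[0,0,0.001,0,0,0,0,0,0,0,0,0])

```text
clock: 8.3
eef_pos: [434.1, -18.9, 87.9]
eef_rot: [2.686, 1.63, 0.0]
ft_force: [-1.3, -0.2, 4.9]
width: 21.2
grasp_force: 26.9
```

Emit:
step_arm(deltas=[0,0,0.001,0,0,0,0,0,0,0,0,0])

```text
clock: 8.68
eef_pos: [434.3, -18.9, 87.8]
eef_rot: [-2.686, -1.63, -0.0]
ft_force: [-4.7, 1.4, 10.6]
width: 21.4
grasp_force: 27.7
```

Contact is made. I'll ease off 1 mm, release, and rise.

Emit:
step_arm(deltas=[0,0,-0.001,0,0,0,0,0])

```text
clock: 8.93
eef_pos: [434.1, -18.9, 87.9]
eef_rot: [2.686, 1.63, 0.001]
ft_force: [-2.4, 0.5, 5.5]
width: 21.8
grasp_force: 27.1
```

Emit:
step_arm(deltas=[0,0,0,0,0,0,0,0,0,0,0,0,0,0,0,0,0,0,0,0,0,0,0,0], claw=0.07)

```text
clock: 9.68
eef_pos: [433.8, -18.9, 87.3]
eef_rot: [2.686, 1.63, 0.0]
ft_force: [0.8, 1.0, 0.9]
width: 70.3
grasp_force: 0.0
```

Emit:
step_arm(deltas=[0,0,-0.01,0,0,0,-0.03,0,0,0,-0.05,0,0,0,-0.05,0,0,0,-0.03,0,0,0,0,0,0,0,0,0])

```text
clock: 10.55
eef_pos: [433.2, -18.8, 256.3]
eef_rot: [-2.685, -1.629, 0.002]
ft_force: [-0.0, -0.8, -0.2]
width: 70.0
grasp_force: 0.0
```

Run:
```python
from h import *
pic("side",(220,190,300,290),6,"s3.png"); pic("top",name="top3.png")
print(w2pix(arm.calibration("side"),[(434.3,-19,100)]))
goto(639.5,-208.3,258); goto(639.5,-208.3,111)
```

```text
[[250.41106707 233.91585613]]
at [432.9 -18.8 255.4] th 62.5 tilt 0.19 | delta [-0.0727  0.2708 -0.0034] yaw 0 rows>= 5.0 t 10.65
at [432.9 -18.8 255.4] th 62.5 tilt 0.19 | delta [-0.0726  0.2712  0.1436] yaw 0 rows>= 6.0 t 10.65
```

View pics/s3.png

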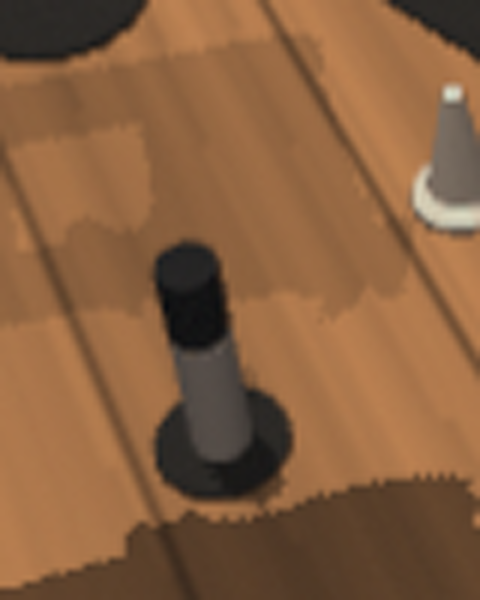

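The atomiser stands upright at the middle of its mat (foot at about (220,440) in the crop). Next is the holder.

Emit:
step_arm(deltas=[-0.0044,0.0166,0,0,-0.009,0.033,0,0,-0.012,0.044,0,0,-0.012,0.044,0,0,-0.012,0.044,0,0,-0.012,0.044,0,0,-0.008,0.031,0,0,-0.0033,0.0142,0,0,0,0,0,0], claw=0.0854)

```text
clock: 11.78
eef_pos: [640.5, -209.0, 256.0]
eef_rot: [-2.685, -1.628, 0.002]
ft_force: [-0.8, 0.5, -0.2]
width: 85.9
grasp_force: 0.0
```

Emit:
step_arm(deltas=[0,0,0.03,0,0,0,0.04,0,0,0,0.04,0,0,0,0.025,0,0,0,0.012,0,0,0,0,0,0,0,0,0])

```text
clock: 12.65
eef_pos: [641.3, -208.6, 112.2]
eef_rot: [2.684, 1.629, 0.003]
ft_force: [0.2, 1.4, 0.4]
width: 85.2
grasp_force: 0.0
```

```bash
python3 -c "
from h import *
goto(639.5,-208.3,108)"
```

```text
at [ 641.3 -208.6  112.2] th 62.51 tilt 0.16 | delta [-0.0006 -0.0017  0.0042] yaw 0 rows>= 1.0 t 12.65
```

Emit:
step_arm(deltas=[-0.0005,-0.0012,0.003,0,0,0,0,0])

```text
clock: 12.9
eef_pos: [639.2, -208.4, 107.8]
eef_rot: [2.685, 1.629, 0.001]
ft_force: [-0.1, 0.0, 0.2]
width: 85.2
grasp_force: 0.0
```

Emit:
step_arm(deltas=[0,0,0,0,0,0,0,0,0,0,0,0,0,0,0,0,0,0,0,0,0,0,0,0], claw=0.03, newtons=25)

```text
clock: 13.65
eef_pos: [639.2, -208.4, 107.5]
eef_rot: [2.686, 1.63, 0.0]
ft_force: [0.4, 0.4, 1.2]
width: 42.1
grasp_force: 27.7
```

Emit:
step_arm(deltas=[0,0,-0.002,0,0,0,-0.008,0,0,0,-0.02,0,0,0,-0.03,0,0,0,-0.03,0,0,0,-0.015,0,0,0,0,0,0,0,0,0])

```text
clock: 14.65
eef_pos: [638.5, -208.0, 210.9]
eef_rot: [-2.684, -1.629, 0.002]
ft_force: [-0.7, -0.3, -1.7]
width: 41.7
grasp_force: 27.5
```

Run:
```python
from h import *
goto(442.3,-265.2,215,77.2);goto(442.3,-265.2,215)
pic("side",(330,150,450,320),3.5,"s4.png")
```

```text
at [ 638.5 -208.   210.9] th 62.5 tilt 0.13 | delta [-0.1413 -0.1476 -0.0037] yaw -0.2566 rows>= 4.0 t 14.65
at [ 638.5 -208.   210.9] th 62.5 tilt 0.13 | delta [-0.1413 -0.1476 -0.0037] yaw 0 rows>= 4.0 t 14.65
```

View pics/s4.png

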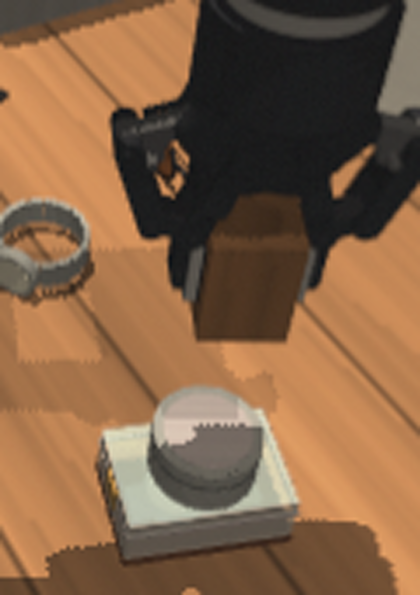

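The holder is lifted cleanly and level. The tin (207,440 in the crop) sits undisturbed on the box.

Emit:
step_arm(deltas=[-0.0083,-0.0086,0,0,-0.018,-0.019,0,0,-0.024,-0.025,0,0,-0.024,-0.025,0,0,-0.024,-0.025,0,0,-0.024,-0.025,0,0,-0.013,-0.014,0,0,-0.006,-0.006,0,0,0,0,0,-0.13,0,0,0,-0.127])

```text
clock: 15.95
eef_pos: [443.3, -265.5, 212.3]
eef_rot: [2.45, 1.966, 0.001]
ft_force: [0.4, -0.1, -0.4]
width: 41.5
grasp_force: 27.6
```

Emit:
step_arm(deltas=[0,0,0,0,0,0,0,0])

```text
clock: 16.2
eef_pos: [443.2, -265.4, 212.2]
eef_rot: [-2.456, -1.959, -0.0]
ft_force: [-0.9, 0.9, -1.5]
width: 41.8
grasp_force: 27.5
```

Run:
```python
from h import *
c=arm.calibration("wrist"); goto(442.3,-265.2,41,77.2); im=pic("wrist",name="w4.png")
print(w2pix(c,[(442.3,-265.2,5)]).round(1))
m=(im.max(2)<60).astype(np.uint8);n,l,st,ce=cv2.connectedComponentsWithStats(m,connectivity=4)
for i in range(1,n):
    if st[i,4]>200: print(st[i],ce[i].round(1), pix2w(c,[ce[i]],5).round(1))
a=np.radians(-12.8);u=np.array([np.cos(a),np.sin(a)]);v=np.array([-u[1],u[0]])
for q in w2pix(c,[(*(np.array([442.3,-265.2])+35*(s*u+t*v)),5) for s in(-1,0,1) for t in(-1,0,1)]): cv2.circle(im,tuple(int(x) for x in q.round()),2,(0,255,0),-1)
cv2.imwrite("pics/w4.png",im)
```

```text
at [ 443.2 -265.4  212.2] th 77.14 tilt 0.01 | delta [-0.     -0.001   0.1712] yaw -0.001 rows>= 3.0 t 16.2
[[316.7 176.4]]
[ 287  167   61   39 1553] [313.6 189.8] [[ 435.4 -279.5    5. ]]
[430 225  30  23 249] [443.8 235.6] [[ 574.2 -369.6    5. ]]
[   60   258   519   142 31954] [322.2 355.7] [[ 392.6 -515.9    5. ]]
```

View pics/w4.png

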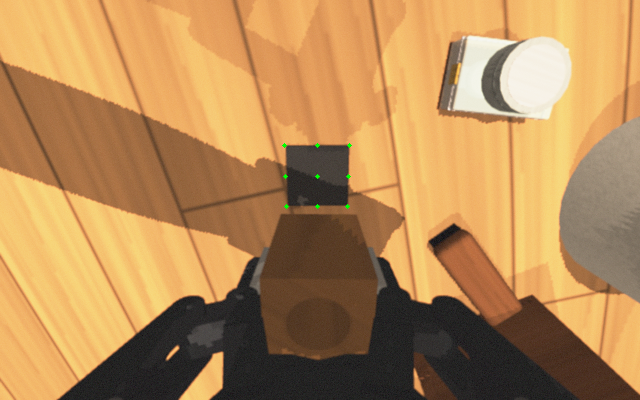

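The predicted square lies exactly on the mat (centre (317,176)). I'll lower the holder.

Emit:
step_arm(deltas=[0,-0.0008,0.02,0,0,0,0.035,0,0,0,0.04,0,0,0,0.035,0,0,0,0.025,0,0,0,0.011,0,0,0,0.002,0,0,0,0,0,0,0,0,0])

```text
clock: 17.38
eef_pos: [443.0, -265.9, 45.6]
eef_rot: [2.453, 1.959, 0.001]
ft_force: [-0.0, 0.5, -0.9]
width: 41.6
grasp_force: 27.5
```

Emit:
step_arm(deltas=[0,0,0.001,0,0,0,0.001,0,0,0,0,0])

```text
clock: 17.75
eef_pos: [442.1, -265.3, 42.3]
eef_rot: [-2.455, -1.96, -0.0]
ft_force: [0.6, -0.0, -0.5]
width: 41.6
grasp_force: 27.5
```

Emit:
step_arm(deltas=[0,0,0.0005,0,0,0,0,0,0,0,0,0])

```text
clock: 18.12
eef_pos: [442.2, -265.3, 41.8]
eef_rot: [-2.455, -1.96, 0.0]
ft_force: [0.2, 0.0, -0.8]
width: 41.4
grasp_force: 27.5
```

Emit:
step_arm(deltas=[0,0,0.001,0,0,0,0,0,0,0,0,0])

```text
clock: 18.5
eef_pos: [442.1, -265.3, 40.8]
eef_rot: [-2.455, -1.96, 0.0]
ft_force: [0.3, -0.7, -1.6]
width: 41.7
grasp_force: 27.5
```

Emit:
step_arm(deltas=[0,0,0.0005,0,0,0,0,0,0,0,0,0])

```text
clock: 18.88
eef_pos: [442.3, -265.4, 40.5]
eef_rot: [2.455, 1.96, 0.0]
ft_force: [-0.7, 0.0, 1.1]
width: 42.0
grasp_force: 27.5
```

Emit:
step_arm(deltas=[0,0,0,0,0,0,0,0,0,0,0,0,0,0,0,0,0,0,0,0,0,0,0,0], claw=0.0854)

```text
clock: 19.62
eef_pos: [442.2, -265.3, 40.3]
eef_rot: [-2.455, -1.961, 0.0]
ft_force: [0.7, 0.5, 0.6]
width: 85.2
grasp_force: 0.0
```

Emit:
step_arm(deltas=[0,0,-0.01,0,0,0,-0.03,0,0,0,-0.05,0,0,0,-0.05,0,0,0,-0.03,0,0,0,0,0,0,0,0,0])

```text
clock: 20.5
eef_pos: [441.6, -264.9, 209.4]
eef_rot: [-2.454, -1.96, 0.001]
ft_force: [-0.3, 0.1, -0.5]
width: 85.5
grasp_force: 0.0
```

Run:
```python
from h import *
im=pic("side",(270,230,430,390),5,"s5.png")
c=arm.calibration("side")
print(w2pix(c,[(442.3,-265.2,69)]))
goto(637,-206,212);goto(637,-206,65)
```

```text
[[308.29504694 348.77452764]]
at [ 441.4 -264.7  208.6] th 77.22 tilt 0.17 | delta [ 0.1006  0.1778 -0.0038] yaw 0 rows>= 4.0 t 20.55
at [ 441.4 -264.7  208.6] th 77.22 tilt 0.17 | delta [0.1004 0.1782 0.1432] yaw 0 rows>= 4.0 t 20.55
```

View pics/s5.png

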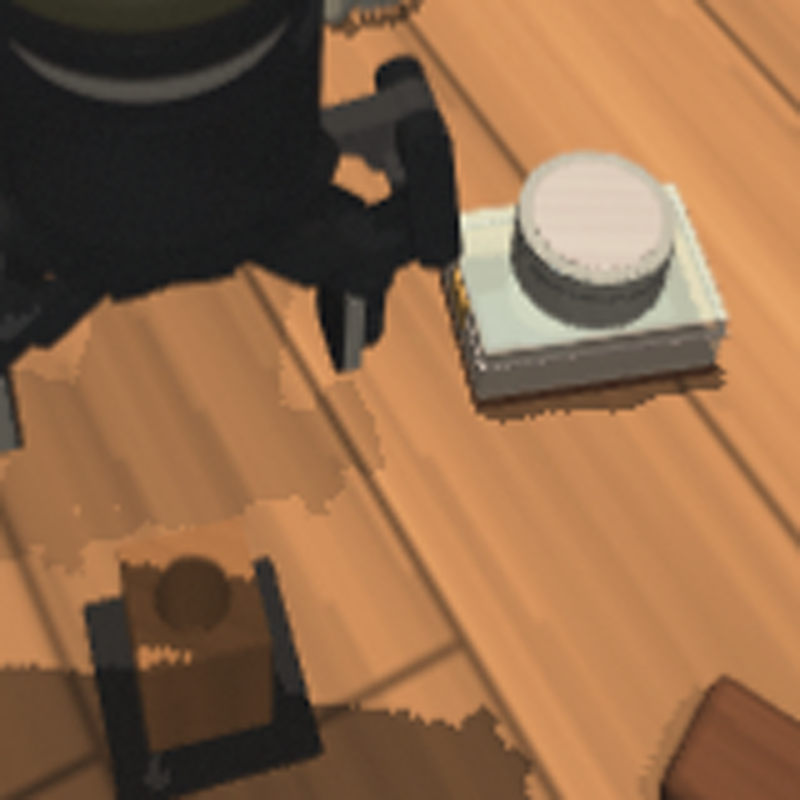

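The holder stands centred and square on its mat. The tin's top ellipse is centred at about (596,219) in the crop, with extents 518–675 by 152–287.

Run:
```python
from h import *
c=arm.calibration("side")
P=(np.array([(518,215),(675,222),(590,152),(600,287)])+.5)/5-.5+[270,230]
w=pix2w(c,P,72)[:,:2];print(w.round(1),((w[0]+w[1])/2).round(1),((w[2]+w[3])/2).round(1))
# box: visible rim corners
P=(np.array([(478,358),(725,325),(460,215),(680,187)])+.5)/5-.5+[270,230]
w=pix2w(c,P,40)[:,:2];print(w.round(1))
# fit the ellipse projection by dense check
im=cv2.imread("pics/s5.png")
hs=cv2.cvtColor(im,cv2.COLOR_BGR2HSV); m=((hs[...,1]<45)&(hs[...,2]>150)).astype(np.uint8)
n,l,st,ce=cv2.connectedComponentsWithStats(m); i=l[219,596]; print(st[i])
ct=max(cv2.findContours((l==i).astype(np.uint8),0,1)[0],key=cv2.contourArea); e=cv2.fitEllipse(ct); print(e, pix2w(c,[(np.array(e[0])+.5)/5-.5+[270,230]],72))
```

```text
[[ 612.8 -191.9]
 [ 663.2 -221.3]
 [ 653.5 -180.1]
 [ 622.2 -231.8]] [ 638.  -206.6] [ 637.8 -205.9]
[[ 579.7 -221.1]
 [ 669.7 -251.5]
 [ 607.1 -164. ]
 [ 692.7 -192.8]]
[  460   156   263   198 28825]
((585.9723510742188, 257.7980651855469), (186.35748291015625, 238.2817840576172), 80.92565155029297) [[ 624.74784364 -219.15679265   72.        ]]
```

Emit:
step_arm(deltas=[0.006,0.0108,0,0,0.0125,0.022,0,0,0.0175,0.031,0,0,0.0175,0.031,0,0,0.0175,0.031,0,0,0.0165,0.03,0,0,0.009,0.016,0,0,0.004,0.0072,0,0,0,0,0,0])

```text
clock: 21.68
eef_pos: [638.8, -206.9, 209.9]
eef_rot: [-2.454, -1.96, 0.001]
ft_force: [-0.1, -0.9, 0.1]
width: 85.5
grasp_force: 0.0
```

Emit:
step_arm(deltas=[0,0,0.03,0,0,0,0.04,0,0,0,0.03,0,0,0,0.02,0,0,0,0.01,0,0,0,0,0,0,0,0,0])

```text
clock: 22.55
eef_pos: [639.9, -207.3, 82.0]
eef_rot: [2.453, 1.959, 0.002]
ft_force: [-0.2, 0.5, -0.0]
width: 85.2
grasp_force: 0.0
```

```bash
python3 -c "
from h import *
goto(638,-206.3,65)"
```

```text
at [ 639.9 -207.3   82. ] th 77.22 tilt 0.14 | delta [ 0.0006 -0.0021  0.0169] yaw 0 rows>= 1.0 t 22.55
```

Emit:
step_arm(deltas=[0.0005,-0.001,0.009,0,0,0,0.006,0,0,0,0,0,0,0,0,0])

```text
clock: 23.05
eef_pos: [638.1, -206.2, 65.2]
eef_rot: [-2.455, -1.961, 0.0]
ft_force: [-0.0, -0.3, -0.3]
width: 85.4
grasp_force: 0.0
```

Emit:
step_arm(deltas=[0,0,0,0,0,0,0,0,0,0,0,0,0,0,0,0,0,0,0,0,0,0,0,0], claw=0.05, newtons=30)

```text
clock: 23.8
eef_pos: [638.6, -206.4, 66.0]
eef_rot: [2.454, 1.96, 0.001]
ft_force: [0.8, -0.1, 4.2]
width: 58.9
grasp_force: 33.1
```

Emit:
step_arm(deltas=[0,0,-0.003,0,0,0,-0.01,0,0,0,-0.025,0,0,0,-0.035,0,0,0,-0.03,0,0,0,-0.02,0,0,0,0,0,0,0,0,0])

```text
clock: 24.8
eef_pos: [637.3, -205.9, 186.6]
eef_rot: [-2.453, -1.959, 0.002]
ft_force: [-0.4, 0.5, -1.4]
width: 59.1
grasp_force: 32.7
```

Run:
```python
from h import *
goto(449.3,245.3,185)
pic("side",(330,170,430,320),3,"s6.png"); print(np.round(arm.state()["ft_force"],1),arm.state()["width"])
```

```text
at [ 637.3 -205.9  186.6] th 77.22 tilt 0.15 | delta [ 0.3984 -0.2831  0.0025] yaw 0 rows>= 8.0 t 24.8
[-0.3 -0.1 -0.7] 59.33065443155937
```

View pics/s6.png

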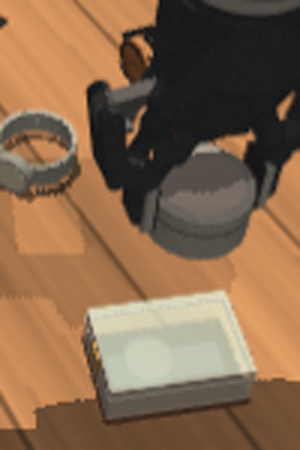

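The tin is lifted level and the box is clear and in place. I'll carry the tin to the large mat.

Emit:
step_arm(deltas=[0.016,-0.0113,0,0,0.032,-0.0226,0,0,0.048,-0.034,0,0,0.05,-0.0355,0,0,0.05,-0.0355,0,0,0.05,-0.0355,0,0,0.05,-0.0355,0,0,0.0455,-0.0325,0,0,0.034,-0.024,0,0,0.0229,-0.0167,0,0])

```text
clock: 26.1
eef_pos: [447.6, 246.9, 187.4]
eef_rot: [-2.452, -1.963, 0.002]
ft_force: [-0.5, 0.0, -1.0]
width: 58.9
grasp_force: 32.7
```

Emit:
step_arm(deltas=[0,0,0,0,0,0,0,0,0,0,0,0])

```text
clock: 26.48
eef_pos: [450.2, 244.2, 188.1]
eef_rot: [2.456, 1.959, -0.001]
ft_force: [0.2, -0.3, -0.6]
width: 58.9
grasp_force: 32.7
```

Run:
```python
from h import *
c=arm.calibration("wrist"); goto(449.3,245.3,31); im=pic("wrist",name="w6.png")
uv=w2pix(c,[(449.3,245.3,5)])[0];print(uv.round(1))
m=(im.max(2)<70).astype(np.uint8);n,l,st,ce=cv2.connectedComponentsWithStats(m,connectivity=4)
for i in range(1,n):
    if st[i,4]>300: 
        ct=max(cv2.findContours((l==i).astype(np.uint8),0,1)[0],key=cv2.contourArea).reshape(-1,2)
        w=pix2w(c,ct,5)[:,:2].astype(np.float32); print(st[i],np.round(cv2.minEnclosingCircle(w)[0],1),cv2.minEnclosingCircle(w)[1])
# top & side estimates of all mats by circle for comparison
# visible far arc of the mat in wrist view: fit circle to far-edge points
```

```text
at [450.2 244.2 188.1] th 77.15 tilt 0.03 | delta [ 0.0009 -0.0011  0.1571] yaw 0 rows>= 3.0 t 26.48
[316.5 181.1]
[ 437  134  134  124 6990] [641.  180.5] 73.77802276611328
[ 277  138   81   72 4034] [450.4 246.9] 42.432830810546875
[    0   251   584   149 35404] [338.3 -61.1] 421.5755615234375
[598 270  42  96 781] [793.4 -23.3] 82.08950805664062
```

Emit:
step_arm(deltas=[0.0013,-0.0009,0.02,0,0,0,0.035,0,0,0,0.04,0,0,0,0.03,0,0,0,0.018,0,0,0,0.008,0,0,0,0.002,0,0,0,0,0,0,0,0,0,0,0,0,0])

```text
clock: 27.78
eef_pos: [450.0, 246.6, 36.1]
eef_rot: [2.454, 1.96, 0.002]
ft_force: [-0.5, -0.4, -0.9]
width: 59.3
grasp_force: 32.8
```

Emit:
step_arm(deltas=[0,0,0.001,0,0,0,0.001,0,0,0,0,0,0,0,0,0])

```text
clock: 28.28
eef_pos: [449.5, 246.4, 33.3]
eef_rot: [-2.455, -1.96, 0.0]
ft_force: [0.5, 0.8, -1.3]
width: 58.7
grasp_force: 32.8
```

Emit:
step_arm(deltas=[0,0,0.001,0,0,0,0,0,0,0,0,0])

```text
clock: 28.65
eef_pos: [449.5, 246.4, 32.3]
eef_rot: [-2.455, -1.96, 0.0]
ft_force: [-0.6, 0.4, -0.9]
width: 59.5
grasp_force: 32.8
```

Emit:
step_arm(deltas=[0,0,0.001,0,0,0,0,0,0,0,0,0])

```text
clock: 29.02
eef_pos: [449.5, 246.4, 31.3]
eef_rot: [-2.455, -1.96, -0.0]
ft_force: [0.1, 0.1, -1.7]
width: 59.4
grasp_force: 32.8
```

Emit:
step_arm(deltas=[0,0,0.0005,0,0,0,0,0,0,0,0,0])

```text
clock: 29.4
eef_pos: [449.6, 246.5, 31.0]
eef_rot: [2.455, 1.961, 0.0]
ft_force: [-2.2, -0.4, 0.7]
width: 58.8
grasp_force: 32.9
```

Emit:
step_arm(deltas=[0,0,0.0005,0,0,0,0,0,0,0,0,0])

```text
clock: 29.78
eef_pos: [449.6, 246.5, 30.9]
eef_rot: [-2.455, -1.961, 0.0]
ft_force: [-3.4, -1.3, 5.1]
width: 59.1
grasp_force: 33.5
```

Emit:
step_arm(deltas=[0,0,-0.0005,0,0,0,0,0,0,0,0,0,0,0,0,0,0,0,0,0,0,0,0,0], claw=0.0854)

```text
clock: 30.52
eef_pos: [449.5, 246.4, 30.8]
eef_rot: [-2.455, -1.96, 0.0]
ft_force: [0.7, 0.0, -0.1]
width: 85.0
grasp_force: 0.0
```

Emit:
step_arm(deltas=[0,0,-0.01,0,0,0,-0.03,0,0,0,-0.05,0,0,0,-0.05,0,0,0,-0.03,0,0,0,0,0,0,0,0,0])

```text
clock: 31.4
eef_pos: [448.9, 246.2, 199.9]
eef_rot: [-2.455, -1.96, 0.002]
ft_force: [0.5, 0.1, -0.7]
width: 85.5
grasp_force: 0.0
```

Run:
```python
from h import *
goto(637,-205,205)
for n in("top","side"):
    c=arm.calibration(n); im=pic(n,name=n+"7.png"); x0,y0=w2pix(c,[(637,-205,20)])[0].astype(int)
    a=cv2.imread(f"pics/{n}0.png")
    hs=cv2.cvtColor(im,cv2.COLOR_BGR2HSV)
    m=((hs[...,1]<75)&(hs[...,2]>120)).astype(np.uint8); k,l,st,ce=cv2.connectedComponentsWithStats(m)
    B=[i for i in range(1,k) if st[i,4]>100 and abs(ce[i]-[x0,y0]).max()<15]
    for i in B:
        ct=max(cv2.findContours((l==i).astype(np.uint8),0,1)[0],key=cv2.contourArea).reshape(-1,2)
        r=cv2.minAreaRect(pix2w(c,ct,40)[:,:2].astype(np.float32)); print(n,st[i],np.round(r[0],1),np.round(r[1],1),round(r[2],1))
    x1,y1=w2pix(c,[(449.6,245.7,37)])[0].astype(int)
    for i in range(1,k):
        if st[i,4]>60 and abs(ce[i]-[x1,y1]).max()<15:
            ct=max(cv2.findContours((l==i).astype(np.uint8),0,1)[0],key=cv2.contourArea).reshape(-1,2)
            q=cv2.minEnclosingCircle(pix2w(c,ct,37)[:,:2].astype(np.float32)); print(n,"tin",st[i],q)
```

```text
at [448.9 246.2 199.9] th 77.22 tilt 0.08 | delta [-0.3984  0.2832 -0.0051] yaw 0 rows>= 8.0 t 31.4
top [ 396  165   38   47 1137] [ 637.6 -204.9] [65.  95.8] 72.0
top tin [207 259  23  26 479] ((449.5470275878906, 247.9833221435547), 30.32540512084961)
side [ 359  267   56   34 1358] [ 635.7 -205.4] [62.7 96.2] 71.9
side tin [214 171  24  15 236] ((449.2221374511719, 247.70738220214844), 29.773618698120117)
```

Emit:
step_arm(deltas=[-0.016,0.0113,0,0,-0.032,0.0226,0,0,-0.048,0.034,0,0,-0.05,0.0355,0,0,-0.05,0.0355,0,0,-0.05,0.0355,0,0,-0.05,0.0355,0,0,-0.0455,0.0325,0,0,-0.034,0.024,0,0,-0.0229,0.0167,0,0])

```text
clock: 32.75
eef_pos: [637.1, -206.5, 198.3]
eef_rot: [-2.454, -1.957, 0.003]
ft_force: [-0.1, 0.1, -0.2]
width: 85.2
grasp_force: 0.0
```

Emit:
step_arm(deltas=[0,0,0,-0.16,0,0,0,-0.165,0,0,0,-0.165,0,0,0,-0.165,0,0,0,-0.165,0,0,0,-0.165,0,0,0,-0.165,0,0,0,-0.165,0,0,0,-0.165,0,0,0,0])

```text
clock: 34.0
eef_pos: [636.8, -204.4, 198.7]
eef_rot: [-0.493, -3.099, -0.001]
ft_force: [-0.3, -0.4, -0.1]
width: 85.3
grasp_force: 0.0
```

Emit:
step_arm(deltas=[0,0,0,0,0,0,0,0])

```text
clock: 34.25
eef_pos: [637.4, -204.7, 200.3]
eef_rot: [-0.493, -3.102, -0.0]
ft_force: [0.6, -0.2, 0.6]
width: 85.5
grasp_force: 0.0
```

```bash
python3 -c "
from h import *
goto(637,-205,80,162)"
```

```text
at [ 637.4 -204.7  200.3] th 161.95 tilt 0.04 | delta [ 1.000e-04 -4.000e-04  1.203e-01] yaw -0.0009 rows>= 2.0 t 34.25
```

Emit:
step_arm(deltas=[0,-0.0002,0.025,0,0,0,0.04,0,0,0,0.04,0,0,0,0.03,0,0,0,0.02,0,0,0,0.01,0,0,0,0.005,0,0,0,0,0,0,0,0,0])

```text
clock: 35.38
eef_pos: [638.2, -205.2, 32.1]
eef_rot: [0.491, 3.101, -0.001]
ft_force: [0.1, -0.1, -0.8]
width: 85.4
grasp_force: 0.0
```

```bash
python3 -c "
from h import *
goto(637,-205,27,162);print(arm.state()['ft_force'])"
```

```text
at [ 638.2 -205.2   32.1] th 162.02 tilt 0.12 | delta [ 0.0013 -0.0002  0.0051] yaw 0.0003 rows>= 1.0 t 35.38
[ 0.08601741 -0.06135916 -0.78942937]
```

Emit:
step_arm(deltas=[0,0,0.0025,0,0,0,0,0,0,0,0,0])

```text
clock: 35.75
eef_pos: [637.4, -204.9, 28.3]
eef_rot: [-0.491, -3.103, 0.0]
ft_force: [0.7, 0.1, 1.5]
width: 85.0
grasp_force: 0.0
```

Emit:
step_arm(deltas=[0,0,0,0,0,0,0,0,0,0,0,0,0,0,0,0,0,0,0,0,0,0,0,0], claw=0.05, newtons=40)

```text
clock: 36.5
eef_pos: [637.7, -205.0, 28.6]
eef_rot: [0.491, 3.102, -0.0]
ft_force: [-0.1, -0.2, 1.5]
width: 63.2
grasp_force: 46.3
```

Emit:
step_arm(deltas=[0,0,-0.003,0,0,0,-0.01,0,0,0,-0.025,0,0,0,-0.035,0,0,0,-0.03,0,0,0,-0.02,0,0,0,0,0,0,0,0,0])

```text
clock: 37.5
eef_pos: [636.6, -204.6, 149.7]
eef_rot: [-0.491, -3.101, -0.001]
ft_force: [-0.4, -0.0, -3.5]
width: 63.4
grasp_force: 46.0
```

Run:
```python
from h import *
goto(641.5,178.8,150,202)
pic("side",name="side8.png")
# rect mat yaw from all views, seen again unobstructed
for n in("top","side"):
    c=arm.calibration(n); im=pic(n); u=w2pix(c,[(641.5,178.8,5)])[0].round().astype(int)
    m=(im.max(2)<60).astype(np.uint8);_,l=cv2.connectedComponents(m,connectivity=4)
    ct=max(cv2.findContours((l==l[u[1],u[0]]).astype(np.uint8),0,1)[0],key=cv2.contourArea).reshape(-1,2)
    r=cv2.minAreaRect(pix2w(c,ct,5)[:,:2].astype(np.float32));print(n,r)
```

```text
at [ 636.6 -204.6  149.7] th 162.02 tilt 0.14 | delta [1.137e-01 3.661e-01 1.000e-04] yaw -0.6978 rows>= 7.0 t 37.5
top ((642.4574584960938, 179.2969970703125), (117.32020568847656, 86.41792297363281), 22.11229133605957)
side ((640.76953125, 177.33560180664062), (121.16265869140625, 89.95488739013672), 22.402498245239258)
```

Emit:
step_arm(deltas=[0.0045,0.0146,0,0,0.0091,0.0293,0,0,0.0136,0.0439,0,0,0.0159,0.0513,0,0,0.0159,0.0513,0,0,0.0159,0.0513,0,0,0.0148,0.0476,0,0,0.0114,0.0366,0,0,0.008,0.0256,0,0,0.0046,0.0146,0,0])

```text
clock: 38.9
eef_pos: [641.5, 180.6, 150.9]
eef_rot: [-0.488, -3.103, 0.0]
ft_force: [0.4, -0.7, -2.2]
width: 63.2
grasp_force: 45.9
```

Emit:
step_arm(deltas=[0,0,0,-0.06,0,0,0,-0.13,0,0,0,-0.16,0,0,0,-0.16,0,0,0,-0.13,0,0,0,-0.058,0,0,0,0,0,0,0,0])

```text
clock: 39.9
eef_pos: [642.2, 178.3, 151.2]
eef_rot: [0.598, -3.084, 0.0]
ft_force: [-0.3, -0.5, -1.8]
width: 63.2
grasp_force: 45.9
```

```bash
python3 -c "
from h import *
goto(641.5,178.8,34,202.1);print(arm.state()['width'])"
```

```text
at [642.2 178.3 151.2] th -158.05 tilt 0.02 | delta [0.0004 0.0007 0.1172] yaw -6.2858 rows>= 34.0 t 39.9
63.19449202267124
```

Emit:
step_arm(deltas=[0.0004,0.0005,0.02,0,0,0,0.03,0,0,0,0.03,0,0,0,0.02,0,0,0,0.01,0,0,0,0.004,0,0,0,0,0,0,0,0,0])

```text
clock: 40.9
eef_pos: [642.6, 178.9, 38.7]
eef_rot: [-0.599, 3.082, 0.0]
ft_force: [1.3, 0.5, -2.2]
width: 63.4
grasp_force: 46.0
```

Emit:
step_arm(deltas=[0,0,0.001,0,0,0,0.001,0,0,0,0,0,0,0,0,0])

```text
clock: 41.4
eef_pos: [641.7, 178.7, 35.3]
eef_rot: [0.6, -3.084, 0.0]
ft_force: [0.7, -0.0, -1.7]
width: 62.9
grasp_force: 46.0
```

Emit:
step_arm(deltas=[0,0,0.001,0,0,0,0,0,0,0,0,0])

```text
clock: 41.78
eef_pos: [641.7, 178.7, 34.3]
eef_rot: [0.6, -3.084, 0.0]
ft_force: [0.2, -0.0, -1.9]
width: 63.5
grasp_force: 46.0
```

Emit:
step_arm(deltas=[0,0,0.0005,0,0,0,0,0,0,0,0,0])

```text
clock: 42.15
eef_pos: [641.8, 178.7, 33.8]
eef_rot: [-0.6, 3.084, -0.0]
ft_force: [0.4, -0.4, -2.4]
width: 63.3
grasp_force: 46.0
```

Emit:
step_arm(deltas=[0,0,0.0005,0,0,0,0,0,0,0,0,0])

```text
clock: 42.52
eef_pos: [641.8, 178.7, 33.6]
eef_rot: [-0.6, 3.084, -0.0]
ft_force: [-1.0, -0.4, 0.7]
width: 63.4
grasp_force: 46.1
```

Contact again. I'll release, rise and check.

Emit:
step_arm(deltas=[0,0,0,0,0,0,0,0,0,0,0,0,0,0,0,0,0,0,0,0,0,0,0,0], claw=0.0854)

```text
clock: 43.28
eef_pos: [641.7, 178.7, 33.3]
eef_rot: [0.6, -3.084, -0.0]
ft_force: [0.2, -0.2, 1.3]
width: 85.6
grasp_force: 0.0
```

Emit:
step_arm(deltas=[0,0,-0.01,0,0,0,-0.03,0,0,0,-0.05,0,0,0,-0.05,0,0,0,-0.05,0,0,0,-0.03,0,0,0,0,0,0,0,0,0])

```text
clock: 44.28
eef_pos: [641.1, 178.6, 252.2]
eef_rot: [0.599, -3.082, -0.0]
ft_force: [0.4, 0.2, -1.0]
width: 85.1
grasp_force: 0.0
```

Emit:
step_arm(deltas=[0.02,-0.05,0,0,0.02,-0.05,0,0,0.02,-0.05,0,0,0.02,-0.05,0,0,0.02,-0.05,0,0,0.02,-0.04,0,0,0,0,0,0,0,0,0,0])

```text
clock: 45.28
eef_pos: [638.5, -134.6, 251.2]
eef_rot: [0.599, -3.081, -0.003]
ft_force: [0.0, 0.7, -0.4]
width: 85.6
grasp_force: 0.0
```

Run:
```python
from h import *
a=pic("side")[90:390,180:440]; b=pic("top")[120:300,190:460]
a=cv2.resize(a,(347,400)); b=cv2.resize(b,(453,302)); b=np.vstack([b,np.zeros((98,453,3),np.uint8)])
cv2.imwrite("pics/fin.png",np.hstack([a,b])); print(arm.state()["clock"],arm.state()["eef_pos"])
```

```text
45.375 [ 638.92795051 -133.84778108  252.16768282]
```

View pics/fin.png

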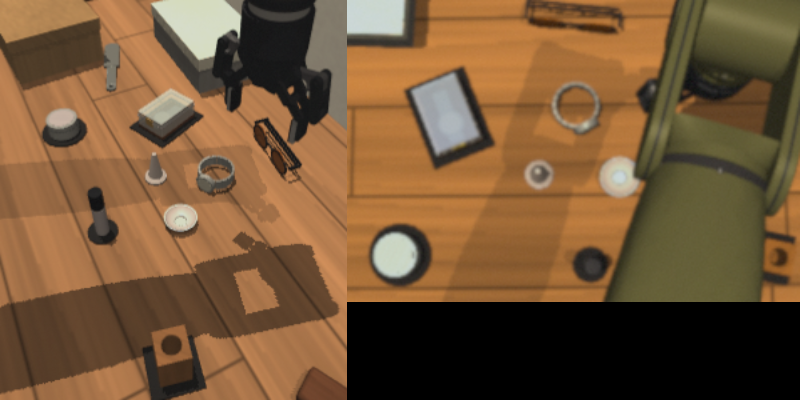

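All four things stand centred on their mats: tin (63,120), box (167,112), atomiser (100,215) and holder (173,355) in the left half. The cone and sunglasses are where they were.

```bash
python3 -c "
from bench import arm
print(arm.sign_off())"
```

```text
the job is handed in; nothing more can be done
None
```

Job handed in at about 45 s: the atomiser, holder, tin and clear box stand upright on their own mats, placed in the order asked. The last picture shows the ring cone and sunglasses where they were.

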